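# Key the slicing disc onto its drive shaft

### The arm

A 6-joint arm with a two-finger parallel gripper is mounted at the origin on the work surface. World frame = base frame: x ahead of the robot, y to its left, z up, the work surface at z = 0. Lengths are in m, angles in rad, forces in N, time in s.
With the tool pointing down it reaches from about 0.225 to 0.875 m from the base axis. Payload 3.4 kg.
Tool frame: the origin (TCP) lies between the finger pads; the fingertips stand tip_extent ahead of it and the grasp point (between the pads) is the TCP (tip_extent is the distance from the TCP to the fingertips, in m); z points along the fingers, y is the line along which they close (so a half turn about z gives the same grasp; the last joint's range is limited). The gripper opens to 85 mm and grips with 20 to 120 N. Pads are 22 mm wide; open, the fingers measure 114 mm over their backs; the gripper's body (76 mm by 85 mm) begins 54 mm behind the grasp point. The pads swing forward as they close: fully open they stand 13 mm farther back than shut.
Start: joints at [-0.121, 0.276, 1.505, -0, 1.361, -0.121], TCP at [0.575, -0, 0.25] pointing down, gripper open.
Joint ranges: [-2.89, 2.89], [-0.75, 2.08], [0.22, 2.7], [-1.18, 4.32], [0.11, 2.71], [-2.7, 2.7]. Speed limits (rad/s): [2.57, 2.57, 3.14, 3.14, 3.14, 3.14].

### API

Orientations are given as a unit quaternion [w, x, y, z].
In Python, from bench import move_ptp, move_linear, move_j, set_gripper, pause, ik, sense, snapshot, camera_info, MotionError, close_job, tip_extent gives the robot as it stands. Calls block until the motion is done:
- move_ptp(position, orientation): joint-space move of the TCP to a pose.
- move_linear(position, feed=0.15, orientation=None, force_limit=None): straight line of the TCP; orientation=None keeps the orientation; feed is the mean speed in m/s. With force_limit (N) it stops when the force on the tool has changed by that much, and returns True; else False.
- move_j(angles): joint-space move.
- set_gripper(opening, force=None): finger opening in m; force is the grip in N (None keeps the last); returns when the fingers have stopped.
- pause(seconds).
- ik(position, orientation): joint angles nearest the present ones, or None.
- sense(): the state.
- snapshot(name): name is "scene" or "side" or "wrist"; returns (picture, depth): 420x560x3 uint8, red, green, blue; 420x560 float32, m along the optical axis (not along the pixel's ray), 0 where there is no reading.
- camera_info(name): a dict with "K" (3x3 intrinsics, pixels), "cam_to_world" (4x4, takes a point from camera to world coordinates); the wrist camera has in their place "mount" (4x4, takes a point from camera to tool coordinates, whose origin is the TCP and whose axes are the flange's). Camera axes: x right, y up, looking along -z (the intrinsics and any distortion apply to the point x, -y, -z); pixel columns grow to the right and rows downward; lengths in m; the calibration is good to about 2 mm. The wrist camera is an equidistant fisheye: a pixel r from the principal point sees the ray r / f radians off the axis. A picture is of the moment at which its call begins: read the wrist's pose just before it. camera_info takes no time and is no camera call.
A pose or a line that the arm cannot do raises MotionError and nothing moves.
- close_job(): hands the job in; it is judged then, once.
The state is a dict: "time": time; "qpos": joint angles; "joint_velocities": joint speeds; "joint_torque": joint torques, N m; "position": TCP position; "tcp_rot": TCP orientation; "ft_force": force on the tool from outside, world axes, zero at the start; "moment": the same for the moment, N m; "grip_width": finger opening in m; "gripper_force": force on a finger pad.
Only numpy, scipy, OpenCV 4.12 (cv2) and the standard library are available. Lean on these libraries where they do the work, as an engineer would, in place of code of your own. Each camera call takes 0.05 s, during which the arm holds its last target. There are 200 camera calls.

### The job

The slicing disc is loose on its drive shaft. Lift the yellow tapered key out of the rack, set it upright, head up, in the gap between the shaft and the hub with its sloping face towards the hub's brass-faced wall, then tap or press its head down until the key is tight, and let go. Leave the blue key in the rack.

Things in the scene. Friction and masses are not known exactly. Their poses are not given: they have to be found in the camera images.
- key: Yellow key, 80 g, upright in the rack. Origin: middle of its bottom tip, z up. Body 80 long, 30 wide (y); straight face at x=-5, far face slopes 1:5 from x=+5 (tip) to +21. Grip the head: x -7..23, y -23..23, z 80..112 mm. The head rests on the rack's white top, 95 above the table, body hanging in a 36 mm hole; the holes lie 100 apart along the key's y. It may shift a few mm in the grasp.
- blue_key: Blue key of the same form but thicker (16 mm at the tip, head 36 x 46 x 32 mm), standing in the rack's other hole. Too thick for this hub: leave it there. Origin and axes as for the yellow key.
- gap (a point): Gap mouth on the machine, 126 mm up; z up, x from shaft to hub wall. Shaft flat at x=-6 mm; brass-faced hub wall x=10 here, sloping to -2 at 60 down. Both flare above (hub 14 out, 13 up). Gap 50 long in y between side walls. Key goes upright at x=0 (+-18 mm), its x and y along the gap's: set in by hand its tip stops 32 to 40 below this point, tight about 52 below. Disc 200 across, 60 below.
- hub (a joint): How far the key has pushed the hub and disc sideways along the gap's x, in m: starts at 0 to 0.001; 0.004 is the hard stop, key tight. Shifting it takes roughly 8 to 14 N down on the key's head; it stays where it is left.

How it is judged:
By the outcome, as a careful person would: the job done as asked, in the order asked, and still so for the second after the job is handed in, with the robot touching nothing.
It also fails if it takes over 48 s, if anything falls off the work surface, if the arm or the gripper's body presses on something with over 40 N, if the wrist force passes 120 N, or if a joint passes its speed limit or range.

## Working session

There is one attempt and no reset: what is moved stays moved. The work goes in short steps, each a Python script; the robot and the scene stay as the last script left them, time stands still between calls to the robot, and variables do not carry over. Pictures are saved under pics/ and viewed, at most 10 in all, crops included, and the job is handed in when it is done.

```bash
mkdir -p pics; ls
cat > h.py <<'E'
import numpy as np, cv2
from bench import *
def shot(cam,fn):
    im,d=snapshot(cam); cv2.imwrite('pics/%s.png'%fn,im[:,:,::-1]); np.save('pics/%s.npy'%fn,d); return im,d
def world(cam,d):
    c=camera_info(cam); K=np.array(c['K']); T=np.array(c['cam_to_world'])
    v,u=np.mgrid[0:420,0:560]
    x=(u-K[0,2])/K[0,0]*d; y=(v-K[1,2])/K[1,1]*d
    P=np.stack([x,-y,-d,np.ones_like(d)],-1)@T.T
    return P[...,:3]
E
python3 - <<'E'
from h import *
for c in('scene','side'):
    shot(c,c); print(camera_info(c))
a=[cv2.imread(f'pics/{c}.png') for c in('scene','side')]
s=sense();print(s['time'],s['tcp_rot'],tip_extent,s['ft_force'])
E
```

```text
pics
{'K': array([[522.99225848,   0.        , 278.98584516],
       [  0.        , 522.99225848, 204.98436038],
       [  0.        ,   0.        ,   1.        ]]), 'cam_to_world': array([[-0.57818713, -0.70336845,  0.41348818,  0.92889735],
       [ 0.81580251, -0.49037627,  0.30658993,  0.27419021],
       [-0.0128809 ,  0.51459105,  0.85733899,  0.88930024],
       [ 0.        ,  0.        ,  0.        ,  1.        ]])}
{'K': array([[448.84961391,   0.        , 280.3559578 ],
       [  0.        , 448.84961391, 207.97094936],
       [  0.        ,   0.        ,   1.        ]]), 'cam_to_world': array([[ 0.81128127,  0.41328242, -0.41354605,  0.23576035],
       [-0.58456516,  0.58586202, -0.56129249, -0.4071011 ],
       [ 0.01030861,  0.6971107 ,  0.71688939,  0.61488739],
       [ 0.        ,  0.        ,  0.        ,  1.        ]])}
0.1 [-6.63575327e-04  7.07111407e-01  7.07101651e-01 -5.22345337e-04] 0.019 [ 0.20928178 -0.42037605  0.13199761]
```

View pics/scene.png

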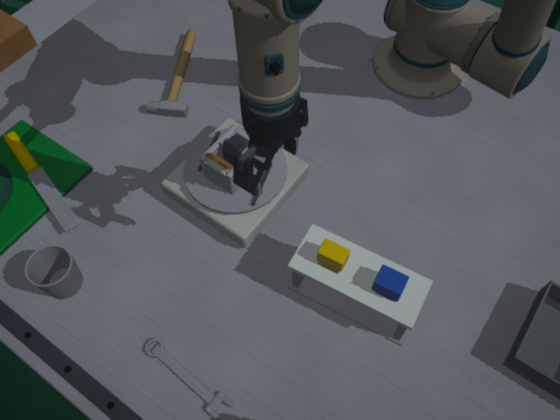

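View pics/side.png

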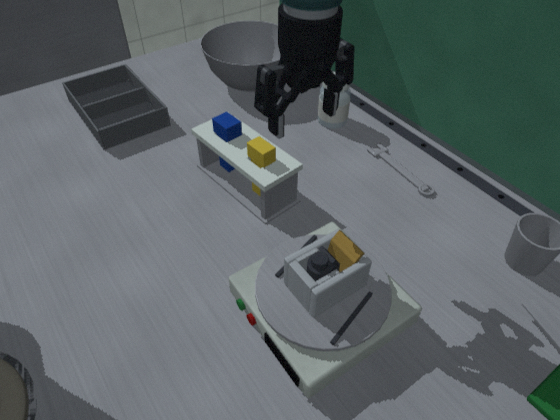

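The scene view shows the yellow head at about (334,255), the blue one at (390,283), and the hub partly hidden by the gripper. The side view shows the hub at (327,275), brass wall at (347,250), and the yellow tip under the rack at about (258,188).

Run:
```python
from h import *
for c in('scene','side'):
    im=cv2.imread(f'pics/{c}.png'); P=world(c,np.load(f'pics/{c}.npy')); hsv=cv2.cvtColor(im,cv2.COLOR_BGR2HSV)
    for n,lo,hi in(('yel',(20,150,60),(32,255,255)),('blue',(110,150,40),(130,255,255)),('brass',(10,120,60),(20,255,255))):
        m=cv2.inRange(hsv,lo,hi)>0
        k,l,st,ce=cv2.connectedComponentsWithStats(m.astype(np.uint8))
        for i in range(1,k):
            if st[i,4]<12: continue
            p=P[l==i]; z=p[:,2]; t=p[abs(z-np.percentile(z,90))<.004]
            o=t.mean(0); r=cv2.minAreaRect((t[:,:2]*1000).astype(np.float32))
            print(c,n,st[i],'mean',p.mean(0).round(4),'zmin/max',z.min().round(3),z.max().round(3),'top',o.round(4),np.round(r[0],1),np.round(r[1],1),round(r[2],1))
    # rack top
    if 1:
        m=(abs(P[...,2]-.095)<.003)&(hsv[...,1]<60)
        k,l,st,ce=cv2.connectedComponentsWithStats(m.astype(np.uint8)); i=1+st[1:,4].argmax()
        print(c,'rack',st[i],[np.round(x,1) for x in cv2.minAreaRect((P[l==i][:,:2]*1000).astype(np.float32))])
im=cv2.imread('pics/side.png')[205:395,220:430]
cv2.imwrite('pics/c1.png',cv2.resize(im,None,fx=3.1,fy=3.1,interpolation=cv2.INTER_CUBIC))
im=cv2.imread('pics/side.png')[110:230,180:310]
cv2.imwrite('pics/c2.png',cv2.resize(im,None,fx=4.5,fy=4.5,interpolation=cv2.INTER_CUBIC))
```

```text
scene yel [  4 131  35  42 574] mean [ 0.715  -0.5397  0.0342] zmin/max 0.025 0.889 top [ 0.7137 -0.545   0.0337] [ 713.4 -546.2] [115.4  24.4] 74.6
scene yel [209 153  23  16  97] mean [ 0.5494 -0.134   0.1349] zmin/max 0.124 0.142 top [ 0.5524 -0.1368  0.1378] [ 552.3 -137.9] [ 8.5 46.3] 0.0
scene yel [317 239  33  32 660] mean [0.5871 0.1256 0.1241] zmin/max 0.076 0.889 top [0.5825 0.1236 0.1277] [582.5 123.6] [30.  44.1] 5.7
scene blue [374 265  34  30 580] mean [0.5734 0.224  0.1301] zmin/max 0.124 0.889 top [0.5719 0.2237 0.1276] [571.7 223.6] [35.1 43.6] 5.1
scene brass [   0   10   36   61 1301] mean [ 0.331  -1.2596 -0.3141] zmin/max -0.377 0.889 top [ 0.3095 -1.2916 -0.2883] [  294.9 -1289. ] [172.1  81.4] 50.8
scene rack [ 287  224  146  104 5039] [array([576.5, 171.8]), array([ 92.1, 220.6]), np.float64(6.0)]
side yel [247 137  28  30 602] mean [0.5745 0.1135 0.1178] zmin/max 0.088 0.615 top [0.5781 0.1184 0.1268] [579.2 119.9] [28.  43.7] 6.6
side yel [253 184   7  11  42] mean [0.5678 0.1233 0.0243] zmin/max 0.016 0.033 top [0.5677 0.1233 0.0297] [567.8 122.8] [ 2.  18.8] 6.9
side blue [213 112  28  30 484] mean [0.5631 0.2103 0.1222] zmin/max 0.091 0.615 top [0.5681 0.2185 0.127 ] [569.2 219.8] [35.1 43.7] 5.0
side blue [219 157  15  15  62] mean [0.5561 0.2169 0.0252] zmin/max 0.016 0.037 top [0.5548 0.2196 0.0331] [555.5 219.7] [ 3.3 31.6] 6.8
side rack [ 191  119  112   69 2357] [array([576.1, 172.4]), array([ 93.3, 223.7]), np.float64(6.3)]
```

View pics/c1.png

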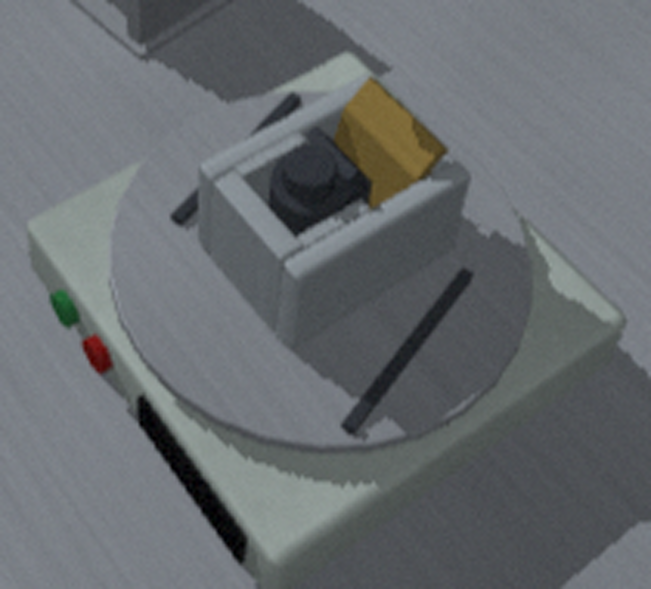

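View pics/c2.png

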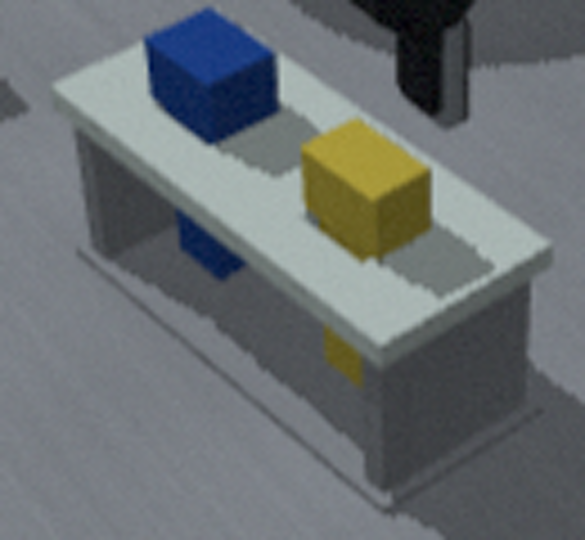

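The crops show the sloping faces: the key's straight face is on the world −x side, so key +x is about world +x with yaw about 6°. The brass face is at crop (400,140) and the shaft at (310,180). Next I'll move over the key and measure the hub unobstructed.

```bash
cat >> h.py <<'E'
from scipy.spatial.transform import Rotation as R
def q(yaw):  # tool down, tool y along world direction yaw(deg)
    r=R.from_euler('z',yaw,degrees=True)*R.from_quat([.7071068,.7071068,0,0])
    x=r.as_quat(); return [x[3],x[0],x[1],x[2]]
E
python3 - <<'E'
from h import *
move_ptp([.581,.122,.25],q(6.2))
s=sense();print(s['time'],s['position'],s['qpos'])
shot('scene','scene2');shot('wrist','wrist2');print(camera_info('wrist'))
for c,f in(('scene','scene2'),('side','side')):
    im=cv2.imread(f'pics/{f}.png'); P=world(c,np.load(f'pics/{f}.npy')); hsv=cv2.cvtColor(im,cv2.COLOR_BGR2HSV)
    reg=(abs(P[...,0]-.53)<.1)&(abs(P[...,1]+.11)<.1)
    m=reg&(hsv[...,0]>8)&(hsv[...,0]<32)&(hsv[...,1]>110)&(P[...,2]>.06)
    p=P[m]; print(c,'brass',m.sum(),p.mean(0).round(4),p.min(0).round(4),p.max(0).round(4))
    for z0 in (.09,.1,.11,.12,.127,.132,.137):
        a=p[abs(p[:,2]-z0)<.0035]
        if len(a)>5: print('  z',z0,len(a),a.mean(0).round(4),np.round(np.polyfit(a[:,1],a[:,0],1),3))
    for lo,hi in((.133,.15),(.115,.133),(.062,.072)):
        t=P[reg&~m&(P[...,2]>lo)&(P[...,2]<hi)]; print('  layer',lo,len(t),np.median(t[:,2]),[np.round(x,1) for x in cv2.minAreaRect((t[:,:2]*1000).astype(np.float32))])
a=cv2.imread('pics/scene2.png')[100:240,160:330]
b=cv2.imread('pics/wrist2.png')
cv2.imwrite('pics/c3.png',cv2.resize(a,None,fx=4.2,fy=4.2,interpolation=cv2.INTER_CUBIC))
E
```

```text
0.6583 [0.580721   0.12259054 0.24962537] [ 9.13000396e-02  3.04619888e-01  1.46499981e+00 -7.86037115e-04
  1.37272905e+00 -1.84710584e-02]
{'K': array([[325.1922621 ,   0.        , 279.57212868],
       [  0.        , 325.1922621 , 209.31544687],
       [  0.        ,   0.        ,   1.        ]]), 'mount': array([[-2.95478434e-04,  9.66247523e-01,  2.57615290e-01,
         6.47723621e-02],
       [ 9.99999534e-01,  4.87374443e-05,  9.64173603e-04,
         3.45094085e-04],
       [ 9.19074844e-04,  2.57615455e-01, -9.66247087e-01,
        -1.23199337e-01],
       [ 0.00000000e+00,  0.00000000e+00,  0.00000000e+00,
         1.00000000e+00]])}
scene brass 164 [ 0.5502 -0.136   0.1347] [ 0.5233 -0.1636  0.0947] [ 0.5575 -0.1141  0.1418]
  z 0.127 28 [ 0.5438 -0.1277  0.1281] [0.07  0.553]
  z 0.132 54 [ 0.5466 -0.1348  0.132 ] [0.066 0.556]
  z 0.137 106 [ 0.5532 -0.1386  0.1373] [0.011 0.555]
  layer 0.133 234 0.13964993553596905 [array([ 523. , -141.3]), array([47.5, 69.2]), np.float64(89.7)]
  layer 0.115 1362 0.1254375127561279 [array([ 514.8, -138.4]), array([ 74.7, 100.5]), np.float64(89.2)]
  layer 0.062 3404 0.06673886606578688 [array([ 520.8, -124.9]), array([181.5, 170.1]), np.float64(0.1)]
side brass 776 [ 0.5425 -0.1413  0.1264] [ 0.5197 -0.1663  0.0935] [ 0.5912 -0.0232  0.4007]
  z 0.1 15 [ 0.5342 -0.1494  0.0998] [0.143 0.556]
  z 0.11 94 [ 0.5367 -0.1382  0.1101] [0.028 0.541]
  z 0.12 107 [ 0.5385 -0.1407  0.12  ] [0.016 0.541]
  z 0.127 199 [ 0.5409 -0.1437  0.1275] [0.01  0.542]
  z 0.132 257 [ 0.5449 -0.1431  0.1319] [-0.002  0.545]
  z 0.137 183 [ 0.5501 -0.1435  0.1363] [0.014 0.552]
  layer 0.133 373 0.13959314385680804 [array([ 522.2, -140.7]), array([50.1, 70.5]), np.float64(89.6)]
  layer 0.115 2172 0.1256720037117979 [array([ 513.9, -140.7]), array([75.2, 99. ]), np.float64(88.8)]
  layer 0.062 5436 0.0663392180831544 [array([ 520.7, -125.6]), array([181.3, 168.8]), np.float64(0.0)]
```

View pics/c3.png

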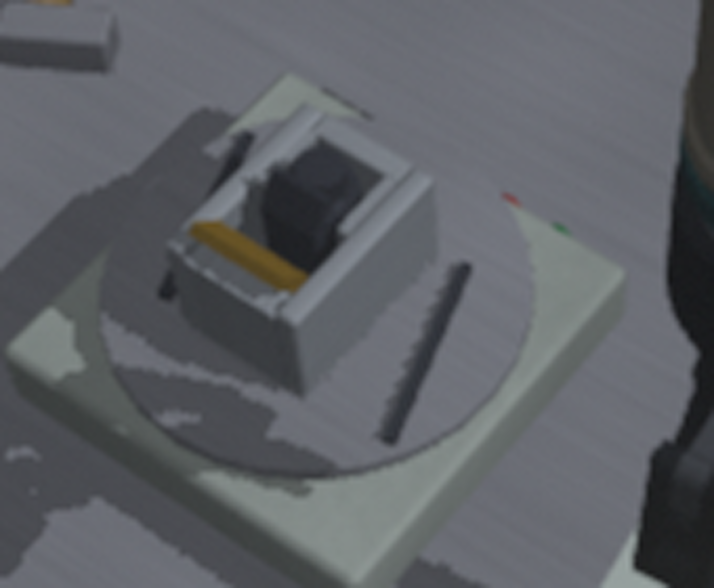

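View pics/wrist2.png

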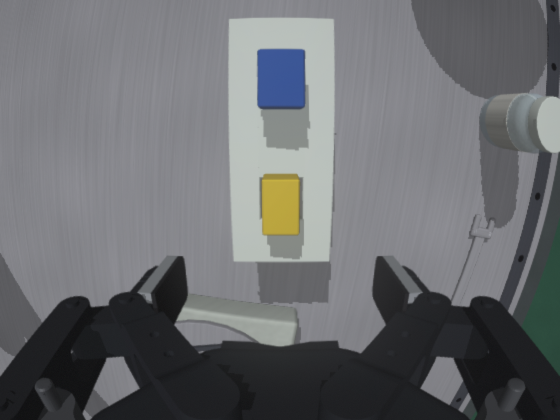

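The scene crop shows the open hub with the brass face towards world +x. In the wrist picture the yellow head is centred at (281,207), within about 1 mm of the tool's centre line. Hub yaw is about −0.6° and gap x is world +x. Now the grasp.

Run:
```python
from h import *
move_linear([.582,.122,.117],feed=.12,orientation=q(6.2),force_limit=8)
print(sense()['position'])
set_gripper(0.02,60); s=sense(); print('grip',s['grip_width'],s['gripper_force'],s['position'],s['ft_force'])
if s['grip_width']>.026:
    z0=s['position'][2]
    move_linear([.582,.122,.14],feed=.06); s=sense(); print(s['grip_width'],s['ft_force'])
    move_linear([.582,.122,.302],feed=.2)
    move_ptp([.539,-.141,.302],q(-.6))
    pause(.2); s=sense(); print(s['time'],s['position'],s['grip_width'],s['ft_force'])
    shot('wrist','wrist3'); shot('side','side3'); shot('scene','scene3')
    a=cv2.imread('pics/side3.png')[130:340,250:420];b=cv2.imread('pics/wrist3.png')
    c=cv2.resize(a,(420,519),interpolation=cv2.INTER_CUBIC)
    cv2.imwrite('pics/c4.png',c)
```

```text
[0.58264254 0.12203317 0.11779653]
grip 0.029108983117564546 59.87660229206085 [0.58231338 0.12206526 0.11743785] [ 0.07092493 -0.10304017  3.30088934]
0.02930514709786025 [-0.88331901 -0.03553429 -0.77259385]
5.3 [ 0.53942411 -0.13964456  0.30195465] 0.029240076233811876 [ 0.08538157 -0.75367388 -0.0695793 ]
```

View pics/c4.png

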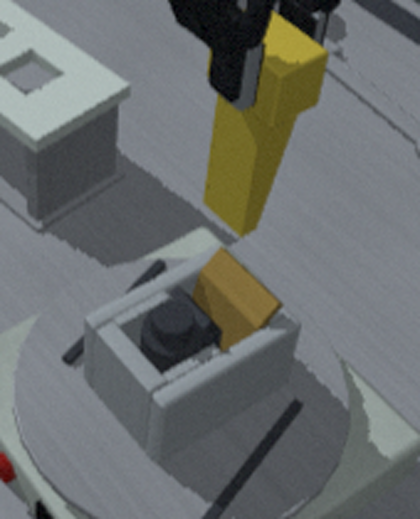

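View pics/wrist3.png

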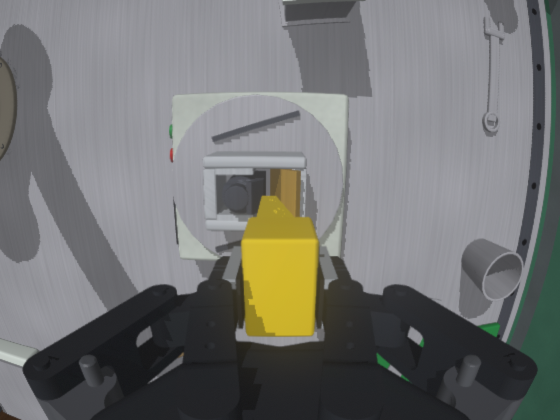

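The key hangs upright, sloping side towards the brass: tip at crop (235,225) in side, (268,203) in wrist; brass at (287,185) in wrist. I'll check the tip against the gap in the wrist and side depth.

```bash
cat >> h.py <<'E'
def wworld(d,pos,quat):
    c=camera_info('wrist'); K=np.array(c['K']); M=np.array(c['mount'])
    v,u=np.mgrid[0:420,0:560]; x=(u-K[0,2])/K[0,0]; y=(v-K[1,2])/K[1,1]
    th=np.hypot(x,y); s=np.tan(th)/np.maximum(th,1e-9)*d
    P=np.stack([x*s,-y*s,-d,np.ones_like(d)],-1)@M.T
    w=R.from_quat([quat[1],quat[2],quat[3],quat[0]])
    return P[...,:3]@w.as_matrix().T+np.array(pos)
E
python3 - <<'E'
from h import *
s=sense(); print(s['position'],s['tcp_rot'])
W={'wrist':wworld(np.load('pics/wrist3.npy'),s['position'],s['tcp_rot']),'side':world('side',np.load('pics/side3.npy')),'scene':world('scene',np.load('pics/scene3.npy'))}
for c,P in W.items():
    im=cv2.imread(f'pics/{c}3.png'); hsv=cv2.cvtColor(im,cv2.COLOR_BGR2HSV)
    col=(hsv[...,1]>110)&(hsv[...,0]>8)&(hsv[...,0]<33)&(abs(P[...,0]-.54)<.06)&(abs(P[...,1]+.14)<.06)
    b=P[col&(P[...,2]<.15)&(P[...,2]>.07)]
    print(c,'brass',len(b))
    for z0 in(.115,.12,.126,.132,.137):
        a=b[abs(b[:,2]-z0)<.003]
        if len(a)>8: print('  ',z0,len(a),'x',np.median(a[:,0]).round(4),'y',np.percentile(a[:,1],[2,98]).round(4))
    k=P[col&(P[...,2]>.19)]
    print(' key zmin',np.percentile(k[:,2],[1,99]).round(4))
    for z0 in(.205,.215,.23,.25,.27,.29,.31):
        a=k[abs(k[:,2]-z0)<.004]
        if len(a)>4: print('  ',z0,len(a),'x',np.percentile(a[:,0],[3,50,97]).round(4),'y',np.percentile(a[:,1],[3,97]).round(4))
    d=hsv[...,2]<75; r=(abs(P[...,0]-.52)<.025)&(abs(P[...,1]+.141)<.02)&(P[...,2]>.1)&(P[...,2]<.16)
    f=P[d&r]; print(' shaft',len(f),np.percentile(f,[2,98],axis=0).round(4).tolist() if len(f)>5 else'')
    t=P[(hsv[...,1]<70)&(abs(P[...,2]-.1395)<.004)&(abs(P[...,0]-.52)<.06)&(abs(P[...,1]+.14)<.06)]
    print(' top',[np.round(x,1) for x in cv2.minAreaRect((t[:,:2]*1000).astype(np.float32))])
E
```

```text
[ 0.53926396 -0.14016516  0.30201167] [3.69681085e-06 7.10302985e-01 7.03896062e-01 5.56235014e-05]
wrist brass 889
   0.115 24 x 0.5379 y [-0.1463 -0.1243]
   0.12 32 x 0.5389 y [-0.146  -0.1185]
   0.126 163 x 0.5417 y [-0.1488 -0.1172]
   0.132 285 x 0.5472 y [-0.1542 -0.1169]
   0.137 388 x 0.5529 y [-0.1576 -0.1176]
 key zmin [0.2162 0.3127]
   0.205 42 x [0.5269 0.5323 0.5371] y [-0.1255 -0.1251]
   0.215 52 x [0.5272 0.5332 0.5395] y [-0.1257 -0.125 ]
   0.23 84 x [0.5271 0.5346 0.542 ] y [-0.1256 -0.1251]
   0.25 121 x [0.5275 0.5365 0.5461] y [-0.1257 -0.125 ]
   0.29 364 x [0.5263 0.5399 0.5533] y [-0.1179 -0.117 ]
   0.31 7446 x [0.5256 0.5396 0.5535] y [-0.1602 -0.1175]
 shaft 488 [[0.4991, -0.1569, 0.1015], [0.5238, -0.1247, 0.1409]]
 top [array([ 523.7, -140.1]), array([70.8, 30.3]), np.float64(3.8)]
side brass 767
   0.115 81 x 0.5376 y [-0.1601 -0.1179]
   0.12 85 x 0.5387 y [-0.162 -0.117]
   0.126 154 x 0.5404 y [-0.1654 -0.1177]
   0.132 214 x 0.5457 y [-0.1656 -0.1183]
   0.137 165 x 0.5505 y [-0.1657 -0.1188]
 key zmin [0.2016 0.3129]
   0.205 98 x [0.5252 0.5263
[... 500 characters left out ...]
84.3)]
scene brass 165
   0.126 15 x 0.5418 y [-0.1522 -0.1143]
   0.132 50 x 0.5458 y [-0.1614 -0.1148]
   0.137 99 x 0.5538 y [-0.1616 -0.1161]
 key zmin [0.2037 0.3145]
   0.205 32 x [0.5272 0.5362 0.5373] y [-0.1494 -0.1234]
   0.215 46 x [0.528  0.5381 0.5398] y [-0.1497 -0.1239]
   0.23 49 x [0.5273 0.5412 0.5425] y [-0.1511 -0.124 ]
   0.25 55 x [0.5277 0.5438 0.5464] y [-0.1506 -0.1239]
   0.27 36 x [0.5277 0.548  0.5506] y [-0.139  -0.1239]
   0.29 72 x [0.5266 0.5459 0.5544] y [-0.1268 -0.1157]
   0.31 307 x [0.5252 0.5376 0.554 ] y [-0.1474 -0.1161]
 shaft 436 [[0.4962, -0.154, 0.102], [0.5245, -0.1231, 0.1427]]
 top [array([ 524.2, -143.5]), array([29.3, 72.4]), np.float64(70.3)]
```

Run:
```python
from h import *
move_linear([.538,-.1415,.245],feed=.12)
pause(.2); print(sense()['position'])
r=move_linear([.538,-.1415,.183],feed=.03,force_limit=5)
s=sense(); print(r,s['time'],s['position'],s['ft_force'],s['moment'],s['grip_width'])
shot('side','side4');shot('wrist','wrist4')
a=cv2.imread('pics/side4.png')[130:340,250:420]
cv2.imwrite('pics/c5.png',cv2.resize(a,(420,519),interpolation=cv2.INTER_CUBIC))
```

```text
[ 0.53857531 -0.14170486  0.24605239]
True 7.725 [ 0.53698603 -0.14138796  0.19643226] [-0.46203511  0.56940689  2.13551703] [-0.08554544 -0.10846739 -0.2443515 ] 0.02940942825978411
```

View pics/c5.png

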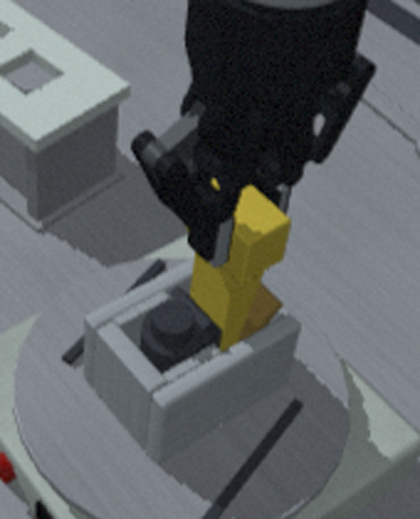

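The side crop shows the key seated upright in the gap against the shaft, sloping face to the brass, tip about 32 mm down. Now I'll release, back off and look at where the head is.

Run:
```python
from h import *
set_gripper(.085); p=list(sense()['position'])
move_linear([p[0],p[1],.29],feed=.15)
set_gripper(0,40); pause(.1)
def key(c,P,im):
    hsv=cv2.cvtColor(im,cv2.COLOR_RGB2HSV)
    m=(hsv[...,1]>110)&(hsv[...,0]>20)&(hsv[...,0]<33)&(abs(P[...,0]-.54)<.05)&(abs(P[...,1]+.14)<.05)&(P[...,2]>.145)&(P[...,2]<.25)
    k=P[m]; zt=np.percentile(k[:,2],95); t=k[k[:,2]>zt-.003]
    print(c,'top z',zt.round(4),[np.round(x,1) for x in cv2.minAreaRect((t[:,:2]*1000).astype(np.float32))], np.linalg.lstsq(np.c_[t[:,:2],np.ones(len(t))],t[:,2],rcond=None)[0].round(3))
s=sense(); im,d=shot('wrist','w5'); key('wrist',wworld(d,s['position'],s['tcp_rot']),im)
for c in('side','scene'):
    im,d=shot(c,c+'5'); key(c,world(c,d),im)
print(s['time'],s['position'],s['ft_force'],s['grip_width'])
```

```text
wrist top z 0.2056 [array([ 536.8, -141. ]), array([45.5, 30. ]), np.float64(88.7)] [-0.    -0.006  0.204]
side top z 0.206 [array([ 534.6, -142.1]), array([45.5, 29.6]), np.float64(88.6)] [ 0.013 -0.003  0.198]
scene top z 0.2072 [array([ 537.4, -139.2]), array([43.5, 29.6]), np.float64(88.3)] [-0.015  0.004  0.215]
10.05 [ 0.53614372 -0.14107179  0.29004694] [-0.33012073  0.08798965 -0.87974909] 0.00035779020410955914
```

Run:
```python
from h import *
x,y=.5365,-.141
move_linear([x,y,.232],feed=.12); pause(.15)
r=move_linear([x,y,.190],feed=.02,force_limit=26)
s=sense(); print(r,s['time'],s['position'],s['ft_force'])
```

```text
True 12.3833 [ 0.53651786 -0.14146548  0.20480321] [-0.33163781  0.40870585  3.53429081]
```

Run:
```python
from h import *
x,y=.5365,-.141
move_linear([x,y,.209],feed=.05); pause(.15)
r=move_linear([x,y,.190],feed=.02,force_limit=35)
s=sense(); print(r,s['time'],s['position'],s['ft_force'])
move_linear([x,y,.32],feed=.15); pause(.2)
for c in('wrist','side','scene'):
    s=sense(); im,d=shot(c,c+'6'); P=wworld(d,s['position'],s['tcp_rot']) if c=='wrist' else world(c,d)
    hsv=cv2.cvtColor(im,cv2.COLOR_RGB2HSV)
    m=(hsv[...,1]>110)&(hsv[...,0]>20)&(hsv[...,0]<33)&(abs(P[...,0]-.54)<.05)&(abs(P[...,1]+.14)<.05)&(P[...,2]>.145)&(P[...,2]<.25)
    k=P[m]; zt=np.percentile(k[:,2],95); t=k[k[:,2]>zt-.003]
    print(c,zt.round(4),[np.round(v,1) for v in cv2.minAreaRect((t[:,:2]*1000).astype(np.float32))])
print(s['time'])
cv2.imwrite('pics/c6.png',cv2.resize(cv2.imread('pics/side6.png')[90:350,190:440],None,fx=2.2,fy=2.2,interpolation=cv2.INTER_CUBIC))
```

```text
True 13.3333 [ 0.53659551 -0.14102358  0.20480393] [-1.16538311  1.07100442  4.81540496]
wrist 0.1864 [array([ 536.8, -141.8]), array([46.3, 29.9]), np.float64(88.6)]
side 0.1868 [array([ 535. , -142.4]), array([45.7, 29.6]), np.float64(88.4)]
scene 0.188 [array([ 537.3, -139.8]), array([45.9, 30.8]), np.float64(89.8)]
14.5583
```

View pics/c6.png

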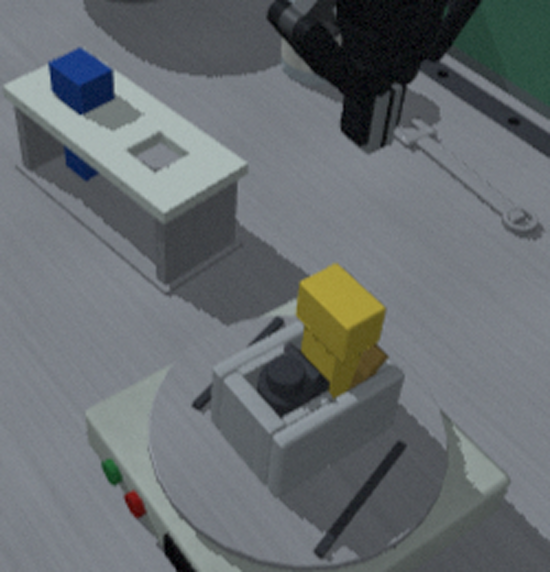

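The picture shows the key upright and fully driven in, with the gripper clear and the blue key still in the rack. A 35 N press moved the key no further, so it is tight.

```bash
python3 -c "
from bench import *
print(close_job())"
```

```text
the job is handed in; nothing more can be done
None
```

The yellow key is pressed tight in the hub gap, about 51 mm down, and a second 35 N press moved it no further; the gripper is clear, the blue key is still in the rack, and the job was handed in at about 15 s.

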